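Check the working gap of a bench magnifier

ROBOT

A 6-joint arm with a two-finger parallel gripper is mounted at the origin on the work surface. World frame = base frame: x ahead of the robot, y to its left, z up, the work surface at z = 0. Lengths are in m, angles in degrees, forces in N, time in s.
With the tool pointing down it reaches from about 0.35 to 0.775 m from the base axis. Payload 7.3 kg.
Tool frame: the origin (TCP) lies at the very end of the fingers, on their centre line; the grasp point (between the pads) lies 19 mm behind it; z points along the fingers, y is the line along which they close (so a half turn about z gives the same grasp; the last joint's range is limited). The gripper opens to 92 mm and grips with 3 to 60 N. Pads are 19 mm wide; open, the fingers measure 130 mm over their backs; the gripper's body (75 mm by 190 mm) begins 47 mm behind the grasp point.
Start: joints at [55.749, 19.595, 87.324, -0, 73.075, -8.365], TCP at [0.229, 0.472, 0.227] pointing down, gripper open.
Joint ranges: [-145.02, 145.02], [-44.19, 115.74], [2.07, 154.8], [-57.11, 237.11], [16.16, 152.29], [-177.93, 177.93]. Speed limits (degrees/s): [147.25, 147.25, 180, 180, 180, 180].

INTERFACE

Orientations are given as [roll, pitch, yaw] about the fixed x, y, z axes, in that order (R = Rz(yaw) Ry(pitch) Rx(roll)).
In Python, from cell import robot gives the robot as it stands. The module is installed in compiled form; this text tells all that it offers.
- The arm moves only by the tool jog_arm, never from a script. Its argument "rows" is a list of rows, each an object of numbers: "rx", "ry", "rz": the turn, a rotation vector about the world's x, y, z in degrees; "tx", "ty", "tz": the shift along the world's x, y, z in cm; "fingers": the finger opening in cm, from 0 to 9.18. In form: [{"rx": .., "ry": .., "rz": .., "tx": .., "ty": .., "tz": .., "fingers": ..}, ...]. A call has 1 to 12 rows; each row is the pose to reach, as a shift and turn from the pose commanded when the call began; what a row does not reach only later rows make up. A row lasts 1/8 s, in which the tool goes at most 62.5 mm and 10.7 degrees, less where a joint would pass 70% of its speed; a pose out of reach is approached as far as the arm can. A call with a gripper value outside its range is refused whole. The fingers move at their own pace and stop on an object; "grip_force" is the grip in N (left out, the last holds). Time passes only in rows, so rows that repeat a pose let the fingers close. It gives the time, the measured TCP pose, the force, the opening and the grip force at its end, in the units of the state.
- robot.get_state(): the state, without advancing time (a new reading comes with each control period).
- robot.camera(name): name is "scene" or "top"; returns the picture (420x560x3 uint8, red, green, blue); there is no depth.
- robot.get_calibration(name): a dict with "camera_matrix" (3x3 intrinsics, pixels), "position" and "attitude" of the camera in the world. Camera axes: x right, y down, z forward; pixel columns grow to the right and rows downward; lengths in m; the calibration is good to about 2 mm. A picture is of the moment at which its call begins. get_calibration takes no time and is no camera call.
- robot.hand_in(): hands the job in; it is judged then, once.
The state is a dict: "time_s": time; "joint_pos": joint angles; "dq": joint speeds; "joint_efforts": joint torques, N m; "tcp_pos": TCP position; "ee_rot": TCP orientation; "force": force on the tool from outside, world axes, zero at the start; "ft_torque": the same for the moment, N m; "grip_width": finger opening in m; "finger_force": force on a finger pad.
Only numpy, scipy, OpenCV 4.12 (cv2) and the standard library are available. Lean on these libraries where they do the work, as an engineer would, in place of code of your own. Each camera call takes 0.05 s, during which the arm holds its last target. There are 200 camera calls.

TASK

Check the bench magnifier's working gap: first swing its lens, on the stiff arm, back over the middle of the two guide rails. Then slide the flat gauge, pointed end first, between the rails into the gap under the lens until its shoulders are fully home against the rail ends, and leave it there, flat, with the lens still centred. Leave the jar, the hand lens and the beaker where they are.

Things in the scene. Friction and masses are not known exactly. Their poses are not given: they have to be found in the camera images.
- stand: Fixed white base plate 310 x 130 x 20 mm of the bench magnifier. Origin on the bench under the middle of the guide rails; x runs along the plate from its open end (x = -130 mm) to the hinge end (x = +180 mm), the way the gauge slides in; z up. The black disc, 42 mm across, marks the middle of the channel.
- slot_mouth (a point): Middle of the channel's open mouth on the plate's top (stand x = -35 mm, y = 0, z = 20 mm). The channel lies between two steel rails parallel to the stand's x (70 mm long, x = -35 to +35 mm; 10 mm wide, 6 mm high), 43 mm apart. The shoulders stop at these rail ends.
- slot_middle (a point): Middle of the channel on the plate's top surface (stand x = 0, y = 0, z = 20 mm); the lens belongs straight above it.
- lens_hinge (a point): Point on the upright hinge axis of the lens arm, at the plate's top surface (stand x = 150 mm, y = 0, z = 20 mm).
- lens_arm (a joint): Angle of the lens arm about its upright hinge, rad. 0: arm along the stand's -x, lens centred over the rails. Grows counter-clockwise seen from above (lens moves to the stand's -y side). Starts swung out at 0.6 to 1.2; range -0.5 to 1.5. Stiff: the knob moves with about 3 N and the arm stays where it is left.
- lens_knob (a point): Grip point on the upright black knob of the lens arm: a cylinder 18 mm across, 85 mm from the hinge axis, that rises from the arm's top (38 mm above the plate's top) to 85 mm above it. This point is on its axis, 66 mm above the plate's top. The knob turns with the arm.
- lens_middle (a point): Centre of the top of the round black lens mount (64 mm across, 28 mm high), 150 mm from the hinge axis, 38 mm above the plate's top. Its flat underside is 10 mm above the plate's top: the gap for the gauge. The arm is a bar 16 mm wide, top at 38 mm above the plate; the cap on the hinge post ends at 56 mm.
- gauge: Loose flat bare-metal gauge, 6 mm thick, 140 mm long, about 150 g. Origin at the underside below the middle of the handle; x points to the pointed end. Blade 38 mm wide from x = 30 mm, tapering from 91 mm to the tip at 110 mm. Head x = -30 to +30 mm, 70 mm wide; its front edges are the shoulders. Upright black handle on the head.
- gauge_grip (a point): Grip point in the handle: gauge x = 0, y = 0, 34 mm above the underside. The handle is 50 mm long along x, 14 mm thick along y, its top 48 mm above the underside; grasp across the thickness.
- gauge_shoulder (a point): Middle of the gauge's shoulder line at the underside (gauge x = 30 mm, y = 0, z = 0). It comes to slot_mouth when the gauge is fully home.
- gauge_tip (a point): The blade's pointed tip at the underside (gauge x = 110 mm, y = 0, z = 0).
- jar: Bystander: clear lidded jar, 62 mm across, 75 mm high; origin under its centre.
- loupe: Bystander: black hand lens lying on the bench, 180 mm long, 12 mm high; its round end, 80 mm across, is centred at x = 60 mm and its handle runs to x = -80 mm.
- beaker: Bystander: clear plastic cup, 70 mm across, 80 mm high; origin under its centre.
Mind the look-alikes: they are no part of the job. Of the things like the gauge, leave any that is blue or pink; of the rest the larger one is meant.

How it is judged (in metres and radians):
On the way, in this order (a step that is already met when the one before it is completed fails the run):
1. the lens is swung back over the middle of the rails (arm angle within 0.07 rad of 0) (value of joint lens_arm between -0.07 and 0.07 rad), for 0.2 s.
2. with the lens there, the gauge is slid in until its shoulders are at the rail ends (all of step 1 and x of gauge_shoulder in the frame of stand between -0.039 and -0.031 m and y of gauge_shoulder in the frame of stand between -0.006 and 0.006 m and x of gauge_tip in the frame of stand above 0.04 m and z of each of gauge_tip, gauge_shoulder in the frame of stand below 0.024 m), for 0.2 s.
At the end, for the whole second after the job is handed in: Lens arm at rest within 0.07 rad of centred over the rails; gauge at rest, flat on the plate (within 4 mm, tilt under 0.06 rad), in line with the channel (0.12 rad, 6 mm sideways), shoulders within 4 mm of the rail ends, tip over 40 mm past the middle of the rails (all of step 2 and angle between the x axis of gauge and the x axis of stand, either way round below 0.12 rad and angle between gauge's own z axis and vertical below 0.06 rad and linear speed of gauge below 0.01 m/s and velocity of joint lens_arm between -0.02 and 0.02 rad/s); the robot touches nothing.
It fails at once if a bystander (jar, hand lens or beaker) is moved more than 20 mm (distance of any of jar, loupe, beaker from where it was at the start of the episode above 0.02 m).
It also fails if it takes over 58 s, if anything falls off the work surface, if the arm or the gripper's body presses on something with over 40 N, if the wrist force passes 120 N, or if a joint passes its speed limit or range.

## Working session

There is one attempt and no reset: what is moved stays moved. The work goes in short steps, Python scripts to look and compute and a tool call to move; the robot and the scene stay as the last step left them, time stands still between calls to the robot, and variables do not carry over. Pictures are saved under pics/ and viewed, at most 10 in all, crops included, and the job is handed in when it is done.

Besides the shell and the picture viewer there is one more tool, called after "Emit:" by a JSON object that holds its "fn" and its "kwargs", one argument or row to a line. jog_arm: Moves the arm, as the interface text tells. Its arguments: {"type":"object","properties":{"rows":{"type":"array","items":{"type":"object","properties":{"rx":{"type":"number"},"ry":{"type":"number"},"rz":{"type":"number"},"tx":{"type":"number"},"ty":{"type":"number"},"tz":{"type":"number"},"fingers":{"type":"number"}}}},"grip_force":{"type":"number"}},"required":["rows"]}

```bash
mkdir -p pics; python3 - <<'E'
from cell import robot
import cv2
for n in("top","scene"):
    im=robot.camera(n); cv2.imwrite(f"pics/{n}0.png",im[:,:,::-1])
    c=robot.get_calibration(n); print(n,c)
print(robot.get_state())
E
```

```text
top {'camera_matrix': array([[459.45437542,   0.        , 276.50686917],
       [  0.        , 459.45437542, 211.55232494],
       [  0.        ,   0.        ,   1.        ]]), 'position': array([ 0.36743984, -0.01523228,  1.37963031]), 'attitude': array([-1.72756915e+02, -3.91542752e-02, -9.07595860e+01])}
scene {'camera_matrix': array([[543.14111789,   0.        , 271.94437675],
       [  0.        , 543.14111789, 213.72181973],
       [  0.        ,   0.        ,   1.        ]]), 'position': array([ 1.3315589 , -0.52035666,  1.74242432]), 'attitude': array([-1.50091351e+02, -5.62130054e-02,  5.70433750e+01])}
{'time_s': 0.1, 'joint_pos': array([ 5.57494969e+01,  1.96339028e+01,  8.73717301e+01,  4.33322058e-04,
        7.30743260e+01, -8.36361187e+00]), 'dq': array([-0.04530105, -0.09495172, -0.14878941,  0.05890321,  0.0934274 ,
       -0.00116566]), 'joint_efforts': array([ 1.40218217e-03, -4.32005024e+01, -2.44695890e+01,  7.19139981e-02,
        5.26250002e-02, -3.82908433e-05]), 'tcp_pos': array([0.22897274, 0.47203614, 0.22610141]), 'ee_rot': array([-1.79920952e+02, -1.20403719e-02,  1.54112974e+02]), 'force': array([ 0.4073194 , -0.142107  , -0.03367229]), 'ft_torque': array([-0.00346545,  0.06467219, -0.00342252]), 'finger_force': 0.0, 'grip_width': 0.09144670853898983}
```

View pics/top0.png

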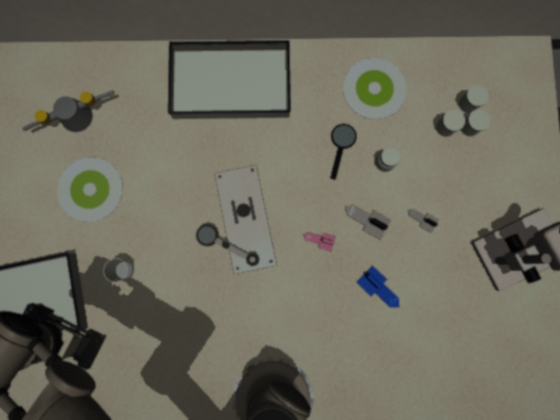

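View pics/scene0.png

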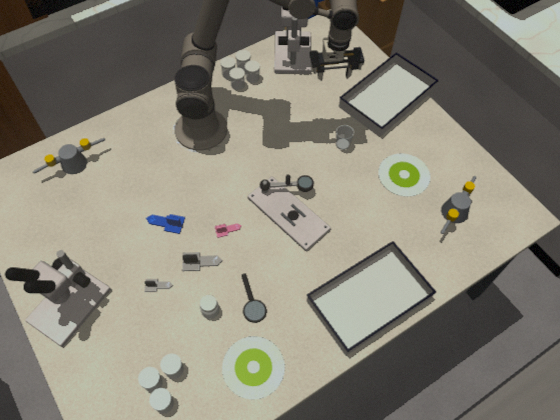

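The top view shows the stand plate with corners near (217,170), (253,165), (275,265) and (236,273). The hinge is at (252,259) and the lens is swung out to (207,234). The large grey gauge has its head at (375,224) and its tip at (347,208). The small grey, pink and blue ones are look-alikes. The scene view agrees, with the gauge at (200,261) and the stand at (288,214).

```bash
cat >h.py <<'E'
from cell import robot
import numpy as np, cv2
from scipy.spatial.transform import Rotation as R
def ray(n,p,z):
    c=robot.get_calibration(n); r=R.from_euler('xyz',c['attitude'],degrees=True)
    d=r.apply(np.linalg.inv(c['camera_matrix'])@[p[0],p[1],1]); o=c['position']
    return (o+d*(z-o[2])/d[2])
def px(n,P):
    c=robot.get_calibration(n); r=R.from_euler('xyz',c['attitude'],degrees=True)
    q=c['camera_matrix']@r.inv().apply(np.asarray(P,float)-c['position']); return q[:2]/q[2]
def crop(im,x0,y0,w,h,s): return cv2.resize(im[y0:y0+h,x0:x0+w],None,fx=s,fy=s,interpolation=cv2.INTER_CUBIC)
E
python3 - <<'E'
from h import *
a=cv2.imread('pics/top0.png'); b=cv2.imread('pics/scene0.png')
A=crop(a,190,155,100,125,4); B=crop(a,335,190,70,60,5)[:,:350]
C=crop(b,175,240,70,40,5)
o=np.zeros((500,760,3),np.uint8); o[:500,:400]=A; o[:300,405:755]=B; o[300:500,405:755]=C
cv2.imwrite('pics/c1.png',o)
E
```

```text
(no output)
```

View pics/c1.png

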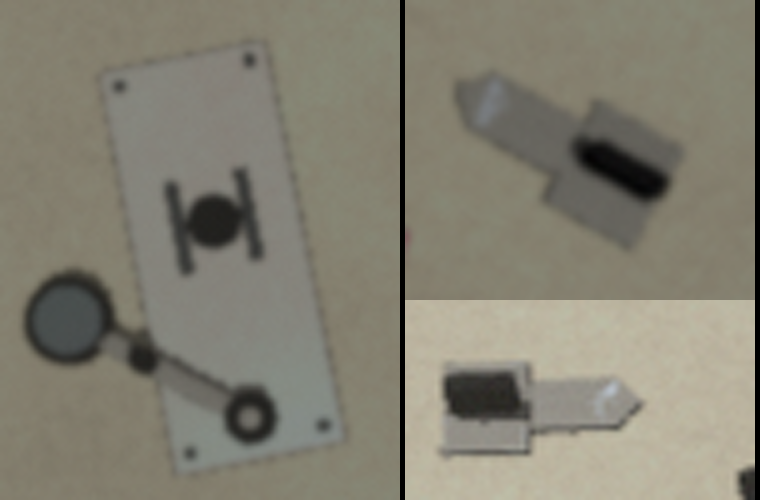

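The crops show these positions:
- **Stand corners (pixels):** (215,173), (256,165), (276,265) and (234,273).
- **Disc and hinge:** the disc is at (243,210) and the hinge is at the lower end of the plate, so the open mouth faces away from the robot.
- **Gauge:** the head centre is at about (376.8,225), with the blade pointing up and left.

```bash
python3 - <<'E'
from h import *
a=cv2.imread('pics/top0.png')
f=lambda x,y:(x/4+190-.4,y/4+155-.4)
cs=[ray('top',f(*p),.02)[:2] for p in [(100,72),(265,40),(343,440),(175,472)]]
print(np.round(cs,4))
# plate rows
far=(cs[0]+cs[1])/2; near=(cs[2]+cs[3])/2
u=(near-far)/np.linalg.norm(near-far); print('len',np.linalg.norm(near-far),'yaw',np.degrees(np.arctan2(u[1],u[0])),'mid',far+.13*(near-far)/.31)
g=cv2.cvtColor(a,cv2.COLOR_BGR2GRAY)
S=cv2.resize(g,None,fx=4,fy=4,interpolation=cv2.INTER_CUBIC)
k=(S<55).astype(np.uint8)
n,l,st,c=cv2.connectedComponentsWithStats(k)
for i in range(1,n):
    p=(c[i]+.5)/4-.5
    if st[i][4]>60 and 190<p[0]<290 and 155<p[1]<280: print(st[i][4],p,ray('top',p,.02)[:2],'z.058',ray('top',p,.058)[:2])
# gauge
for n_,roi,z in(('top',(335,190,70,60),.006),('scene',(175,240,70,40),.006)):
    im=cv2.imread(f'pics/{n_}0.png'); x,y,w,h=roi
    L=cv2.resize(im[y:y+h,x:x+w],None,fx=8,fy=8,interpolation=cv2.INTER_CUBIC)
    lab=cv2.cvtColor(L,cv2.COLOR_BGR2LAB).astype(float); bg=np.median(lab[:40].reshape(-1,3),0)
    m=((lab[:,:,2]<bg[2]-4.5)|(lab[:,:,0]<bg[0]-40)).astype(np.uint8)
    m=cv2.morphologyEx(m,cv2.MORPH_OPEN,np.ones((9,9)))
    C=max(cv2.contourArea(q) and [q,cv2.contourArea(q)] for q in cv2.findContours(m,0,2)[0]) if 0 else max(cv2.findContours(m,0,2)[0],key=cv2.contourArea)
    P=np.array([ray(n_,((q[0][0]+.5)/8-.5+x,(q[0][1]+.5)/8-.5+y),z)[:2] for q in C])
    ap=cv2.approxPolyDP((P*1e4).astype(np.float32).reshape(-1,1,2),45,True)[:,0]/1e4
    print(n_,np.round(ap,4).tolist())
d=cs
g5=lambda x,y:((x-405)/5+335-.4,y/5+190-.4)
H=np.array([ray('top',g5(*p),.006)[:2] for p in [(597,98),(683,152),(632,250),(545,200)]]);print(H,H.mean(0))
print('kn',ray('top',f(68,320),.058),ray('top',f(143,357),.105), 'hinge',ray('top',f(249,416),.076))
for p in [(305,183),(288,180),(265,184)]: print('scene lens/knob/hinge',p,[ray('scene',p,z)[:2].round(4) for z in(.058,.105,.076)])
E
```

```text
[[ 0.6611  0.1666]
 [ 0.6841  0.0421]
 [ 0.3831 -0.013 ]
 [ 0.3614  0.1105]]
len 0.305434543793103 yaw -169.51674888065685 mid [0.54661167 0.08104589]
2155 [243.1912413  209.85933875] [0.5466144  0.08089497] z.058 [0.54160669 0.07820833]
1717 [208.0731654 233.3487915] [0.47774717 0.18528977] z.058 [0.47466422 0.17968543]
550 [225.33227273 244.02090909] [0.44545587 0.13410264] z.058 [0.44327541 0.12992891]
1256 [252.22392516 258.23945064] [0.40257184 0.05488972] z.058 [0.40158994 0.05292989]
top [[0.5525000095367432, -0.22669999301433563], [0.5285000205039978, -0.23119999468326569], [0.503000020980835, -0.27730000019073486], [0.48410001397132874, -0.27730000019073486], [0.45879998803138733, -0.31869998574256897], [0.4580000042915344, -0.3273000121116638], [0.4918000102043152, -0.3515999913215637], [0.5139999985694885, -0.3582000136375427], [0.541100025177002, -0.3125999867916107], [0.5303000211715698, -0.3005000054836273], [0.5601999759674072, -0.2515000104904175]]
scene [[0.46380001306533813, -0.3346000015735626], [0.516700029373169, -0.36149999499320984], [0.5482000112533569, -0.312
[... 196 characters left out ...]
999938964844, -0.2809000015258789], [0.48249998688697815, -0.28049999475479126], [0.4571000039577484, -0.32600000500679016]]
[[ 0.5453099  -0.30959247]
 [ 0.51188237 -0.3600181 ]
 [ 0.45335651 -0.32688614]
 [ 0.48403233 -0.27594696]] [ 0.49864528 -0.31811092]
kn [0.47110773 0.18390887 0.058     ] [0.44105118 0.12471792 0.105     ] hinge [0.40012575 0.05306382 0.076     ]
scene lens/knob/hinge (305, 183) [array([0.4759, 0.1821]), array([0.4998, 0.1625]), array([0.4851, 0.1745])]
scene lens/knob/hinge (288, 180) [array([0.4307, 0.1367]), array([0.4558, 0.1183]), array([0.4403, 0.1296])]
scene lens/knob/hinge (265, 184) [array([0.3992, 0.0555]), array([0.4252, 0.0394]), array([0.4092, 0.0493])]
```

Emit:
{"fn": "jog_arm", "kwargs": {
  "rows": [
    {"tx":4,"ty":-6,"tz":-0.5,"rz":-10,"fingers":5},
    {"tx":8,"ty":-12,"tz":-1,"rz":-20,"fingers":5},
    {"tx":12,"ty":-18,"tz":-2,"rz":-30,"fingers":5},
    {"tx":15,"ty":-24,"tz":-3,"rz":-40,"fingers":5},
    {"tx":18,"ty":-29,"tz":-4,"rz":-50,"fingers":5},
    {"tx":20,"ty":-32,"tz":-4.7,"rz":-60,"fingers":5},
    {"tx":21.3,"ty":-34.5,"tz":-4.7,"rz":-70,"fingers":5},
    {"tx":21.3,"ty":-34.5,"tz":-4.7,"rz":-80,"fingers":5},
    {"tx":21.3,"ty":-34.5,"tz":-4.7,"rz":-90,"fingers":5},
    {"tx":21.3,"ty":-34.5,"tz":-4.7,"rz":-94.5,"fingers":5},
    {"tx":21.3,"ty":-34.5,"tz":-4.7,"rz":-94.5,"fingers":5},
    {"tx":21.3,"ty":-34.5,"tz":-4.7,"rz":-94.5,"fingers":5}
  ],
  "grip_force": 15
}}

```text
schema error: expected keys rx, ry, rz, tx, ty, tz, fingers
```

Emit:
{"fn": "jog_arm", "kwargs": {
  "rows": [
    {"rx":0,"ry":0,"tx":4,"ty":-6,"tz":-0.5,"rz":-10,"fingers":5},
    {"rx":0,"ry":0,"tx":8,"ty":-12,"tz":-1,"rz":-20,"fingers":5},
    {"rx":0,"ry":0,"tx":12,"ty":-18,"tz":-2,"rz":-30,"fingers":5},
    {"rx":0,"ry":0,"tx":15,"ty":-24,"tz":-3,"rz":-40,"fingers":5},
    {"rx":0,"ry":0,"tx":18,"ty":-29,"tz":-4,"rz":-50,"fingers":5},
    {"rx":0,"ry":0,"tx":20,"ty":-32,"tz":-4.7,"rz":-60,"fingers":5},
    {"rx":0,"ry":0,"tx":21.3,"ty":-34.5,"tz":-4.7,"rz":-70,"fingers":5},
    {"rx":0,"ry":0,"tx":21.3,"ty":-34.5,"tz":-4.7,"rz":-80,"fingers":5},
    {"rx":0,"ry":0,"tx":21.3,"ty":-34.5,"tz":-4.7,"rz":-90,"fingers":5},
    {"rx":0,"ry":0,"tx":21.3,"ty":-34.5,"tz":-4.7,"rz":-94.5,"fingers":5},
    {"rx":0,"ry":0,"tx":21.3,"ty":-34.5,"tz":-4.7,"rz":-94.5,"fingers":5},
    {"rx":0,"ry":0,"tx":21.3,"ty":-34.5,"tz":-4.7,"rz":-94.5,"fingers":5}
  ],
  "grip_force": 15
}}

```text
time_s: 1.6
tcp_pos: [0.4421, 0.1274, 0.1796]
ee_rot: [-180.0, 0.0, 59.7]
force: [-0.0, 0.5, -0.5]
grip_width: 0.0502
finger_force: 0.0
```

Emit:
{"fn": "jog_arm", "kwargs": {
  "rows": [
    {"rx":0,"ry":0,"rz":0,"tx":0,"ty":0,"tz":-4,"fingers":5},
    {"rx":0,"ry":0,"rz":0,"tx":0,"ty":0,"tz":-7,"fingers":5},
    {"rx":0,"ry":0,"rz":0,"tx":0,"ty":0,"tz":-9.5,"fingers":5},
    {"rx":0,"ry":0,"rz":0,"tx":0,"ty":0,"tz":-11.1,"fingers":5},
    {"rx":0,"ry":0,"rz":0,"tx":0,"ty":0,"tz":-11.1,"fingers":5},
    {"rx":0,"ry":0,"rz":0,"tx":0,"ty":0,"tz":-11.1,"fingers":1},
    {"rx":0,"ry":0,"rz":0,"tx":0,"ty":0,"tz":-11.1,"fingers":1},
    {"rx":0,"ry":0,"rz":0,"tx":0,"ty":0,"tz":-11.1,"fingers":1},
    {"rx":0,"ry":0,"rz":0,"tx":0,"ty":0,"tz":-11.1,"fingers":1},
    {"rx":0,"ry":0,"rz":0,"tx":0,"ty":0,"tz":-11.1,"fingers":1}
  ],
  "grip_force": 15
}}

```text
time_s: 2.85
tcp_pos: [0.442, 0.1276, 0.0691]
ee_rot: [-180.0, -0.0, 59.6]
force: [-2.0, 3.2, 5.3]
grip_width: 0.0176
finger_force: 15.0
```

Emit:
{"fn": "jog_arm", "kwargs": {
  "rows": [
    {"rx":0,"ry":0,"rz":-5,"tx":0.62,"ty":-0.4,"tz":0,"fingers":1},
    {"rx":0,"ry":0,"rz":-10,"tx":1.21,"ty":-0.86,"tz":0,"fingers":1},
    {"rx":0,"ry":0,"rz":-15,"tx":1.75,"ty":-1.36,"tz":0,"fingers":1},
    {"rx":0,"ry":0,"rz":-20,"tx":2.25,"ty":-1.91,"tz":0,"fingers":1},
    {"rx":0,"ry":0,"rz":-25,"tx":2.7,"ty":-2.5,"tz":0,"fingers":1},
    {"rx":0,"ry":0,"rz":-30,"tx":3.09,"ty":-3.13,"tz":0,"fingers":1},
    {"rx":0,"ry":0,"rz":-35,"tx":3.43,"ty":-3.79,"tz":0,"fingers":1},
    {"rx":0,"ry":0,"rz":-40,"tx":3.71,"ty":-4.48,"tz":0,"fingers":1},
    {"rx":0,"ry":0,"rz":-45,"tx":3.92,"ty":-5.19,"tz":0,"fingers":1},
    {"rx":0,"ry":0,"rz":-49,"tx":4.05,"ty":-5.78,"tz":0,"fingers":1},
    {"rx":0,"ry":0,"rz":-49,"tx":4.05,"ty":-5.78,"tz":0,"fingers":1},
    {"rx":0,"ry":0,"rz":-49,"tx":4.05,"ty":-5.78,"tz":0,"fingers":1}
  ]
}}

```text
time_s: 4.35
tcp_pos: [0.4838, 0.0693, 0.0691]
ee_rot: [179.9, -0.1, 10.7]
force: [3.8, -1.3, 1.3]
grip_width: 0.0177
finger_force: 15.0
```

```bash
python3 - <<'E'
from h import *
a=robot.camera('top')[:,:,::-1]; b=robot.camera('scene')[:,:,::-1]
cv2.imwrite('pics/top1.png',a);cv2.imwrite('pics/scene1.png',b)
o=np.zeros((500,800,3),np.uint8); o[:500,:400]=crop(a,190,155,100,125,4); o[:400,400:]=crop(b,240,160,100,100,4)
cv2.imwrite('pics/c2.png',o); s=robot.get_state(); print(s['tcp_pos'],s['force'],s['grip_width'])
E
```

```text
[0.48379148 0.06937423 0.06908952] [ 4.25516288 -0.61363967  0.91771896] 0.017874986122848754
```

View pics/c2.png

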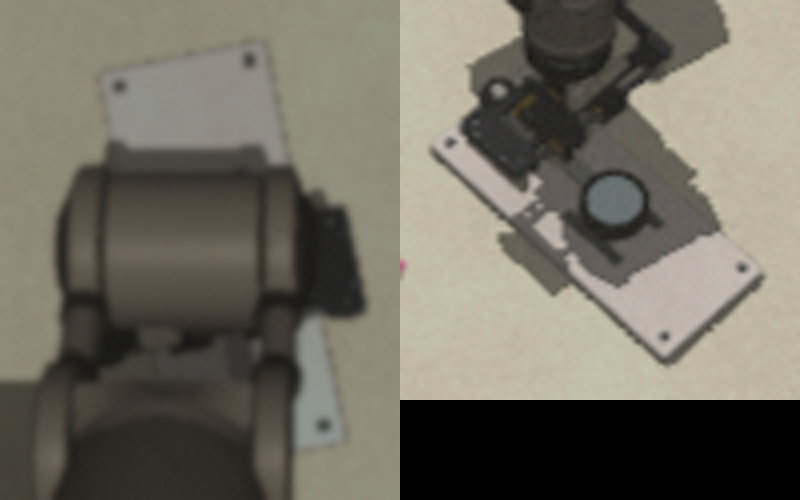

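The top view is blocked by the arm. The scene view shows the lens at crop (615,203), over the middle between the two rails. Next I release the knob, rise and go to the gauge.

Emit:
{"fn": "jog_arm", "kwargs": {
  "rows": [
    {"rx":0,"ry":0,"rz":0,"tx":0,"ty":0,"tz":0,"fingers":4},
    {"rx":0,"ry":0,"rz":0,"tx":0,"ty":0,"tz":0,"fingers":4},
    {"rx":0,"ry":0,"rz":0,"tx":0,"ty":0,"tz":0,"fingers":4},
    {"rx":0,"ry":0,"rz":0,"tx":0,"ty":0,"tz":4,"fingers":5},
    {"rx":0,"ry":0,"rz":0,"tx":0,"ty":0,"tz":8,"fingers":6},
    {"rx":0,"ry":0,"rz":8,"tx":0.1,"ty":-5,"tz":10,"fingers":6},
    {"rx":0,"ry":0,"rz":16,"tx":0.4,"ty":-11,"tz":10,"fingers":6},
    {"rx":0,"ry":0,"rz":25,"tx":0.8,"ty":-17,"tz":10,"fingers":6},
    {"rx":0,"ry":0,"rz":33,"tx":1.2,"ty":-23,"tz":10,"fingers":6},
    {"rx":0,"ry":0,"rz":41,"tx":1.4,"ty":-29,"tz":10,"fingers":6},
    {"rx":0,"ry":0,"rz":49,"tx":1.5,"ty":-35,"tz":10,"fingers":6},
    {"rx":0,"ry":0,"rz":49,"tx":1.6,"ty":-38.7,"tz":10,"fingers":6}
  ]
}}

```text
time_s: 5.95
tcp_pos: [0.4979, -0.3201, 0.1683]
ee_rot: [-180.0, 0.0, 59.6]
force: [0.8, 1.2, 1.1]
grip_width: 0.0599
finger_force: 0.0
```

```bash
python3 - <<'E'
from h import *
a=robot.camera('top')[:,:,::-1]; b=robot.camera('scene')[:,:,::-1]
cv2.imwrite('pics/top2.png',a);cv2.imwrite('pics/scene2.png',b)
o=np.zeros((600,800,3),np.uint8); o[:500,:400]=crop(a,190,155,100,125,4); o[:300,400:]=crop(b,160,220,100,75,4); o[300:,400:]=crop(a,330,180,100,75,4)
cv2.imwrite('pics/c3.png',o); s=robot.get_state(); print(s['time_s'],s['tcp_pos'],s['ee_rot'])
for h in[(.4986,-.3181)]:
    for z in(.006,.048): print(z,px('top',[*h,z]),px('scene',[*h,z]))
E
```

```text
6.05 [ 0.49791724 -0.32107585  0.16797892] [-1.79997865e+02  4.71830102e-02  5.93897137e+01]
0.006 [376.44892967 224.58000908] [190.7909783  260.53065972]
0.048 [379.57036365 223.16759304] [189.2245688  255.36456733]
```

View pics/c3.png

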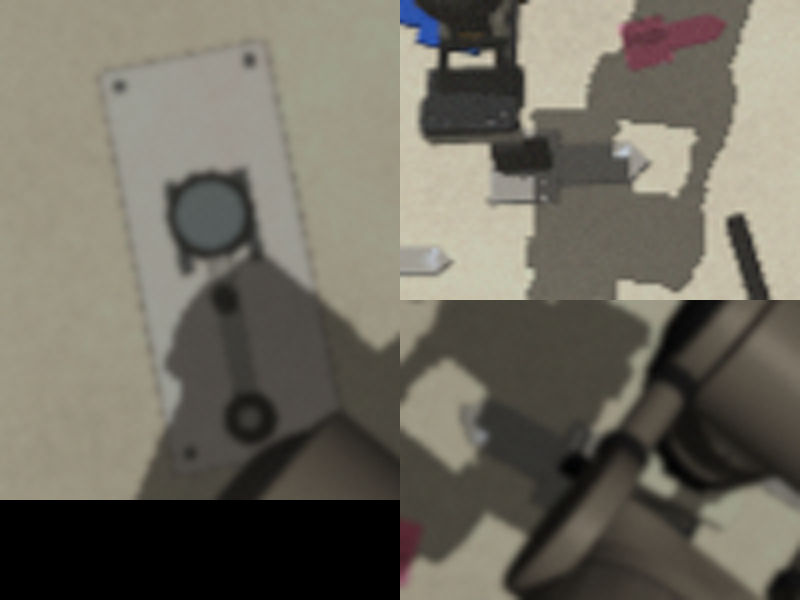

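The lens is centred at pixel (242.1,208.1), against an expected (242.3,208.2). The gauge handle is where it was measured, so I descend and grip.

Emit:
{"fn": "jog_arm", "kwargs": {
  "rows": [
    {"rx":0,"ry":0,"rz":0,"tx":0,"ty":0,"tz":-4,"fingers":6},
    {"rx":0,"ry":0,"rz":0,"tx":0,"ty":0,"tz":-8,"fingers":6},
    {"rx":0,"ry":0,"rz":0,"tx":0,"ty":0,"tz":-11,"fingers":6},
    {"rx":0,"ry":0,"rz":0,"tx":0,"ty":0,"tz":-13.5,"fingers":6},
    {"rx":0,"ry":0,"rz":0,"tx":0,"ty":0,"tz":-15.2,"fingers":6},
    {"rx":0,"ry":0,"rz":0,"tx":0,"ty":0,"tz":-15.2,"fingers":6},
    {"rx":0,"ry":0,"rz":0,"tx":0,"ty":0,"tz":-15.2,"fingers":0.8},
    {"rx":0,"ry":0,"rz":0,"tx":0,"ty":0,"tz":-15.2,"fingers":0.8},
    {"rx":0,"ry":0,"rz":0,"tx":0,"ty":0,"tz":-15.2,"fingers":0.8},
    {"rx":0,"ry":0,"rz":0,"tx":0,"ty":0,"tz":-15.2,"fingers":0.8},
    {"rx":0,"ry":0,"rz":0,"tx":0,"ty":0,"tz":-15.2,"fingers":0.8},
    {"rx":0,"ry":0,"rz":0,"tx":0,"ty":0,"tz":-15.2,"fingers":0.8}
  ],
  "grip_force": 35
}}

```text
time_s: 7.55
tcp_pos: [0.4988, -0.3176, 0.0169]
ee_rot: [180.0, 0.0, 59.6]
force: [-0.1, 0.3, 1.3]
grip_width: 0.0142
finger_force: 35.0
```

Emit:
{"fn": "jog_arm", "kwargs": {
  "rows": [
    {"rx":0,"ry":0,"rz":0,"tx":0,"ty":0,"tz":3,"fingers":0.8},
    {"rx":0,"ry":0,"rz":0,"tx":0,"ty":0,"tz":8,"fingers":0.8},
    {"rx":0,"ry":0,"rz":8,"tx":0,"ty":2,"tz":13,"fingers":0.8},
    {"rx":0,"ry":0,"rz":16,"tx":1,"ty":6,"tz":14,"fingers":0.8},
    {"rx":0,"ry":0,"rz":25,"tx":3,"ty":10,"tz":14,"fingers":0.8},
    {"rx":0,"ry":0,"rz":34,"tx":5,"ty":14,"tz":14,"fingers":0.8},
    {"rx":0,"ry":0,"rz":43,"tx":7,"ty":18,"tz":14,"fingers":0.8},
    {"rx":0,"ry":0,"rz":52,"tx":9.5,"ty":22,"tz":14,"fingers":0.8},
    {"rx":0,"ry":0,"rz":61,"tx":12,"ty":26,"tz":14,"fingers":0.8},
    {"rx":0,"ry":0,"rz":70,"tx":14.5,"ty":30,"tz":14,"fingers":0.8},
    {"rx":0,"ry":0,"rz":79,"tx":17,"ty":34,"tz":14,"fingers":0.8},
    {"rx":0,"ry":0,"rz":85,"tx":18,"ty":36,"tz":14,"fingers":0.8}
  ]
}}

```text
time_s: 9.05
tcp_pos: [0.6793, 0.0451, 0.1559]
ee_rot: [-180.0, -0.1, 145.0]
force: [-0.2, -0.2, -2.1]
grip_width: 0.0139
finger_force: 35.0
```

Emit:
{"fn": "jog_arm", "kwargs": {
  "rows": [
    {"rx":0,"ry":0,"rz":9,"tx":1,"ty":2,"tz":0,"fingers":0.8},
    {"rx":0,"ry":0,"rz":18,"tx":2,"ty":4,"tz":0,"fingers":0.8},
    {"rx":0,"ry":0,"rz":27,"tx":3,"ty":6,"tz":0,"fingers":0.8},
    {"rx":0,"ry":0,"rz":36,"tx":4,"ty":7,"tz":0,"fingers":0.8},
    {"rx":0,"ry":0,"rz":46,"tx":4,"ty":7,"tz":0,"fingers":0.8},
    {"rx":0,"ry":0,"rz":46,"tx":4,"ty":7,"tz":-3,"fingers":0.8},
    {"rx":0,"ry":0,"rz":46,"tx":4,"ty":7,"tz":-6,"fingers":0.8},
    {"rx":0,"ry":0,"rz":46,"tx":4,"ty":7,"tz":-9,"fingers":0.8},
    {"rx":0,"ry":0,"rz":46,"tx":4,"ty":7,"tz":-10.5,"fingers":0.8},
    {"rx":0,"ry":0,"rz":46,"tx":4,"ty":7,"tz":-10.5,"fingers":0.8},
    {"rx":0,"ry":0,"rz":46,"tx":4,"ty":7,"tz":-10.5,"fingers":0.8}
  ]
}}

```text
time_s: 10.42
tcp_pos: [0.7196, 0.1126, 0.0532]
ee_rot: [-180.0, 0.1, -169.4]
force: [-0.0, -0.1, -1.0]
grip_width: 0.0136
finger_force: 35.0
```

```bash
python3 - <<'E'
from h import *
a=robot.camera('top')[:,:,::-1]; b=robot.camera('scene')[:,:,::-1]
cv2.imwrite('pics/top3.png',a);cv2.imwrite('pics/scene3.png',b)
o=np.zeros((600,800,3),np.uint8); o[:600,:400]=crop(a,180,110,80,120,5); o[:500,400:]=crop(b,270,170,80,100,5)
cv2.imwrite('pics/c4.png',o); s=robot.get_state(); print(s['time_s'],s['tcp_pos'],s['ee_rot'],s['grip_width'],s['force'])
E
```

```text
10.525 [0.71956578 0.1126115  0.05341894] [-1.79984357e+02  1.51882520e-01 -1.69383738e+02] 0.013607859511642919 [-0.48080158  0.0999556  -1.98098375]
```

View pics/c4.png

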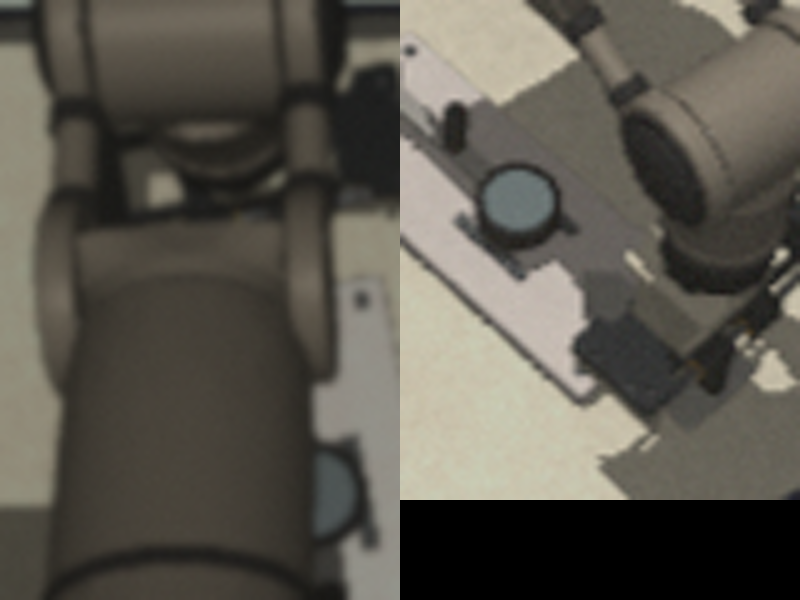

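The scene view shows the blade in shadow in front of the mouth, near crop (600,295). The lens is still centred at crop (520,203). I lower to plate height, go closer and check the alignment.

Emit:
{"fn": "jog_arm", "kwargs": {
  "rows": [
    {"rx":0,"ry":0,"rz":0,"tx":0,"ty":0,"tz":-0.7,"fingers":0.8},
    {"rx":0,"ry":0,"rz":0,"tx":0,"ty":0,"tz":-1.4,"fingers":0.8},
    {"rx":0,"ry":0,"rz":0,"tx":-0.74,"ty":-0.14,"tz":-1.4,"fingers":0.8},
    {"rx":0,"ry":0,"rz":0,"tx":-1.48,"ty":-0.27,"tz":-1.4,"fingers":0.8},
    {"rx":0,"ry":0,"rz":0,"tx":-1.48,"ty":-0.27,"tz":-1.4,"fingers":0.8},
    {"rx":0,"ry":0,"rz":0,"tx":-1.48,"ty":-0.27,"tz":-1.4,"fingers":0.8}
  ]
}}

```text
time_s: 11.28
tcp_pos: [0.704, 0.1098, 0.038]
ee_rot: [180.0, 0.0, -169.4]
force: [-0.1, -0.0, -1.9]
grip_width: 0.014
finger_force: 35.0
```

```bash
python3 - <<'E'
from h import *
b=robot.camera('scene')[:,:,::-1]
cv2.imwrite('pics/scene4.png',b)
s=robot.get_state(); print(s['time_s'],s['tcp_pos'],s['ee_rot'],s['grip_width'],s['force'])
x0,y0,S=335-55,190,10
o=crop(b,x0,y0,75,60,S).astype(float); o=np.clip(255*(o/255)**.55,0,255).astype(np.uint8)
M=np.array([.5466,.081]); t=np.radians(-169.5); u=np.array([np.cos(t),np.sin(t)]); v=np.array([-u[1],u[0]])
def mk(p,z,col):
    q=(px('scene',[*p,z])-[x0,y0]+.5)*S; cv2.circle(o,tuple(int(i) for i in q),4,col,1)
c=s['tcp_pos'][:2]; y=np.radians(s['ee_rot'][2]); g=np.array([np.cos(y),np.sin(y)]); h=np.array([-g[1],g[0]])
for a,w in((.11,0),(.091,.019),(.091,-.019),(.03,.035),(.03,-.035)): mk(c+a*g+w*h,.028,(0,0,255))
for sx in(-.035,.035):
    for sy in(-.0315,-.0215,.0215,.0315): mk(M+sx*u+sy*v,.026,(0,255,0))
for sx in(-.13,): 
    for sy in(-.065,.065): mk(M+sx*u+sy*v,.02,(255,0,0))
cv2.imwrite('pics/c5.png',o)
E
```

```text
11.325 [0.7040243  0.10983091 0.03791642] [ 1.79998504e+02  1.96789238e-02 -1.69385140e+02] 0.013659740129789835 [-0.16061485  0.00213671 -1.7863237 ]
```

View pics/c5.png

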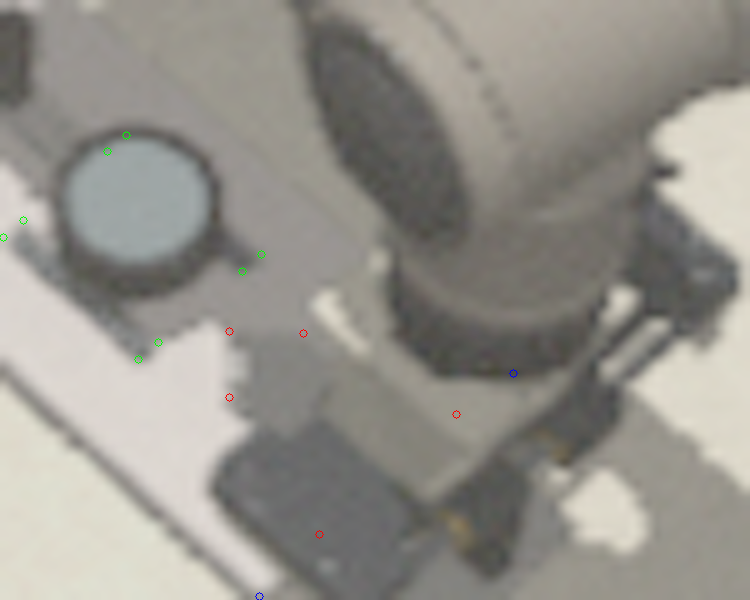

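The blade tip shows at crop (235,340) and its taper corners at (240,408) and (308,335). That is within 1 px of the prediction and in line with the rails, so I start inserting.

Emit:
{"fn": "jog_arm", "kwargs": {
  "rows": [
    {"rx":0,"ry":0,"rz":0,"tx":-0.7,"ty":-0.13,"tz":0,"fingers":0.8},
    {"rx":0,"ry":0,"rz":0,"tx":-1.4,"ty":-0.26,"tz":0,"fingers":0.8},
    {"rx":0,"ry":0,"rz":0,"tx":-2.0,"ty":-0.37,"tz":0,"fingers":0.8},
    {"rx":0,"ry":0,"rz":0,"tx":-2.5,"ty":-0.46,"tz":0,"fingers":0.8},
    {"rx":0,"ry":0,"rz":0,"tx":-3.0,"ty":-0.56,"tz":0,"fingers":0.8},
    {"rx":0,"ry":0,"rz":0,"tx":-3.5,"ty":-0.65,"tz":0,"fingers":0.8},
    {"rx":0,"ry":0,"rz":0,"tx":-4.0,"ty":-0.74,"tz":0,"fingers":0.8},
    {"rx":0,"ry":0,"rz":0,"tx":-4.0,"ty":-0.74,"tz":0,"fingers":0.8}
  ]
}}

```text
time_s: 12.32
tcp_pos: [0.6636, 0.1024, 0.0378]
ee_rot: [180.0, -0.0, -169.4]
force: [-0.7, -0.2, -1.2]
grip_width: 0.0138
finger_force: 35.0
```

Emit:
{"fn": "jog_arm", "kwargs": {
  "rows": [
    {"rx":0,"ry":0,"rz":0,"tx":-0.5,"ty":-0.09,"tz":0,"fingers":0.8},
    {"rx":0,"ry":0,"rz":0,"tx":-1.0,"ty":-0.18,"tz":0,"fingers":0.8},
    {"rx":0,"ry":0,"rz":0,"tx":-1.5,"ty":-0.28,"tz":0,"fingers":0.8},
    {"rx":0,"ry":0,"rz":0,"tx":-2.0,"ty":-0.37,"tz":0,"fingers":0.8},
    {"rx":0,"ry":0,"rz":0,"tx":-2.5,"ty":-0.46,"tz":0,"fingers":0.8},
    {"rx":0,"ry":0,"rz":0,"tx":-3.0,"ty":-0.56,"tz":0,"fingers":0.8},
    {"rx":0,"ry":0,"rz":0,"tx":-3.5,"ty":-0.65,"tz":0,"fingers":0.8},
    {"rx":0,"ry":0,"rz":0,"tx":-4.0,"ty":-0.74,"tz":0,"fingers":0.8},
    {"rx":0,"ry":0,"rz":0,"tx":-4.0,"ty":-0.74,"tz":0,"fingers":0.8}
  ]
}}

```text
time_s: 13.45
tcp_pos: [0.6236, 0.095, 0.0378]
ee_rot: [180.0, -0.0, -169.4]
force: [-0.7, 0.3, -0.9]
grip_width: 0.0138
finger_force: 35.0
```

Emit:
{"fn": "jog_arm", "kwargs": {
  "rows": [
    {"rx":0,"ry":0,"rz":0,"tx":-0.4,"ty":-0.07,"tz":0,"fingers":0.8},
    {"rx":0,"ry":0,"rz":0,"tx":-0.8,"ty":-0.15,"tz":0,"fingers":0.8},
    {"rx":0,"ry":0,"rz":0,"tx":-1.1,"ty":-0.2,"tz":0,"fingers":0.8},
    {"rx":0,"ry":0,"rz":0,"tx":-1.1,"ty":-0.2,"tz":0,"fingers":0.8}
  ]
}}

```text
time_s: 13.95
tcp_pos: [0.6127, 0.093, 0.0378]
ee_rot: [180.0, -0.0, -169.4]
force: [0.2, -0.8, -0.4]
grip_width: 0.0138
finger_force: 35.0
```

Emit:
{"fn": "jog_arm", "kwargs": {
  "rows": [
    {"rx":0,"ry":0,"rz":0,"tx":-0.1,"ty":-0.02,"tz":0,"fingers":0.8},
    {"rx":0,"ry":0,"rz":0,"tx":-0.2,"ty":-0.04,"tz":0,"fingers":0.8},
    {"rx":0,"ry":0,"rz":0,"tx":-0.3,"ty":-0.06,"tz":0,"fingers":0.8},
    {"rx":0,"ry":0,"rz":0,"tx":-0.3,"ty":-0.06,"tz":0,"fingers":0.8}
  ]
}}

```text
time_s: 14.45
tcp_pos: [0.6099, 0.0924, 0.0378]
ee_rot: [180.0, 0.0, -169.4]
force: [-0.2, -0.3, -1.8]
grip_width: 0.0137
finger_force: 35.0
```

Emit:
{"fn": "jog_arm", "kwargs": {
  "rows": [
    {"rx":0,"ry":0,"rz":0,"tx":-0.1,"ty":-0.02,"tz":0,"fingers":0.8},
    {"rx":0,"ry":0,"rz":0,"tx":-0.2,"ty":-0.04,"tz":0,"fingers":0.8},
    {"rx":0,"ry":0,"rz":0,"tx":-0.2,"ty":-0.04,"tz":0,"fingers":0.8}
  ]
}}

```text
time_s: 14.82
tcp_pos: [0.6095, 0.0924, 0.0381]
ee_rot: [-180.0, 0.2, -169.4]
force: [5.5, 2.3, -4.9]
grip_width: 0.0141
finger_force: 35.0
```

Emit:
{"fn": "jog_arm", "kwargs": {
  "rows": [
    {"rx":0,"ry":0,"rz":0,"tx":-0.1,"ty":-0.02,"tz":0,"fingers":0.8},
    {"rx":0,"ry":0,"rz":0,"tx":-0.15,"ty":-0.03,"tz":0,"fingers":0.8},
    {"rx":0,"ry":0,"rz":0,"tx":-0.15,"ty":-0.03,"tz":0,"fingers":0.8}
  ]
}}

```text
time_s: 15.2
tcp_pos: [0.6094, 0.0922, 0.0387]
ee_rot: [-180.0, 0.4, -169.4]
force: [8.1, 2.6, -3.2]
grip_width: 0.0139
finger_force: 35.0
```

Contact: the force rises at x = 0.6095, within 1 mm of the expected home position. I ease off, lower onto the plate, press lightly home and release.

Emit:
{"fn": "jog_arm", "kwargs": {
  "rows": [
    {"rx":0,"ry":0,"rz":0,"tx":0.25,"ty":0.05,"tz":0,"fingers":0.8},
    {"rx":0,"ry":0,"rz":0,"tx":0.25,"ty":0.05,"tz":-0.07,"fingers":0.8},
    {"rx":0,"ry":0,"rz":0,"tx":0.25,"ty":0.05,"tz":-0.12,"fingers":0.8},
    {"rx":0,"ry":0,"rz":0,"tx":0.2,"ty":0.04,"tz":-0.12,"fingers":0.8},
    {"rx":0,"ry":0,"rz":0,"tx":0.15,"ty":0.03,"tz":-0.12,"fingers":0.8},
    {"rx":0,"ry":0,"rz":0,"tx":0.15,"ty":0.03,"tz":-0.12,"fingers":0.8}
  ]
}}

```text
time_s: 15.95
tcp_pos: [0.6096, 0.0923, 0.0371]
ee_rot: [-180.0, 0.2, -169.4]
force: [8.1, 1.9, -1.0]
grip_width: 0.0137
finger_force: 35.0
```

Emit:
{"fn": "jog_arm", "kwargs": {
  "rows": [
    {"rx":0,"ry":0,"rz":0,"tx":0,"ty":0,"tz":0,"fingers":3},
    {"rx":0,"ry":0,"rz":0,"tx":0,"ty":0,"tz":0,"fingers":5},
    {"rx":0,"ry":0,"rz":0,"tx":0,"ty":0,"tz":0,"fingers":5},
    {"rx":0,"ry":0,"rz":0,"tx":0,"ty":0,"tz":3,"fingers":5},
    {"rx":0,"ry":0,"rz":0,"tx":0,"ty":0,"tz":8,"fingers":5},
    {"rx":0,"ry":0,"rz":0,"tx":0,"ty":0,"tz":14,"fingers":5},
    {"rx":0,"ry":0,"rz":0,"tx":0,"ty":6,"tz":18,"fingers":5},
    {"rx":0,"ry":0,"rz":0,"tx":-3,"ty":12,"tz":18,"fingers":5},
    {"rx":0,"ry":0,"rz":0,"tx":-7,"ty":18,"tz":18,"fingers":5},
    {"rx":0,"ry":0,"rz":0,"tx":-11,"ty":24,"tz":18,"fingers":5},
    {"rx":0,"ry":0,"rz":0,"tx":-16,"ty":29,"tz":18,"fingers":5},
    {"rx":0,"ry":0,"rz":0,"tx":-16,"ty":29,"tz":18,"fingers":5}
  ]
}}

```text
time_s: 17.45
tcp_pos: [0.4454, 0.3838, 0.2164]
ee_rot: [180.0, -0.1, -169.3]
force: [-0.1, 0.5, -0.6]
grip_width: 0.0498
finger_force: 0.0
```

```bash
python3 - <<'E'
from h import *
a=robot.camera('top')[:,:,::-1]; b=robot.camera('scene')[:,:,::-1]
cv2.imwrite('pics/top5.png',a);cv2.imwrite('pics/scene5.png',b)
o=np.zeros((500,800,3),np.uint8); o[:500,:400]=crop(a,200,155,80,100,5); o[:500,400:]=crop(b,260,165,80,100,5)
cv2.imwrite('pics/c6.png',o); s=robot.get_state(); print(s['time_s'],s['tcp_pos'],s['force'])
E
```

```text
17.55 [0.44462312 0.38472825 0.2165401 ] [ 0.43759599 -0.55243954 -0.73405251]
```

View pics/c6.png

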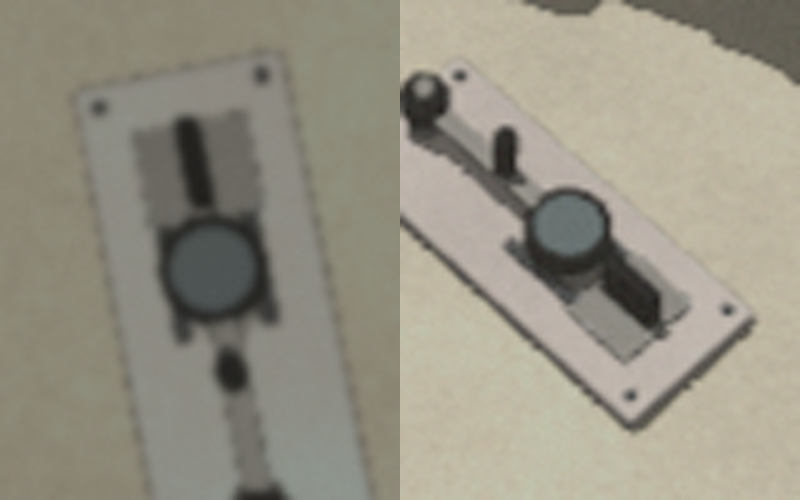

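The gauge lies flat with its head edge against both rail ends, at crop (150,225) and (255,209). The lens is still centred at crop (212,269), and the arm is clear. Handing in.

```bash
python3 -c "
from cell import robot
print(robot.hand_in())"
```

```text
the job is handed in; nothing more can be done
None
```

I swung the lens back over the rails, slid the gauge in until its shoulders met the rail ends, and released it flat. I then handed the job in at about 17.6 s; the hand-in gave no verdict.

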